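# Mix the water samples and rack them for the flame photometer

### The arm

A 6-joint arm with a two-finger parallel gripper is mounted at the origin on the work surface. World frame = base frame: x ahead of the robot, y to its left, z up, the work surface at z = 0. Lengths are in m, angles in rad, forces in N, time in s.
With the tool pointing down it reaches from about 0.275 to 1 m from the base axis. Payload 8.4 kg.
Tool frame: the origin (TCP) lies on the centre line of the jaws, within the pads' length; the fingertips stand 17 mm ahead of it and the grasp point (between the pads) lies 2 mm behind it (bot.tcp_to_tips is the z of the fingertips in the tool frame, in m); z points along the fingers, y is the line along which they close (so a half turn about z gives the same grasp; the last joint's range is limited). The gripper opens to 85 mm and grips with 20 to 120 N. Pads are 22 mm wide; open, the fingers measure 114 mm over their backs; the gripper's body (76 mm by 85 mm) begins 54 mm behind the grasp point. The pads swing forward as they close: fully open they stand 13 mm farther back than shut.
Start: joints at [-1.304, 0.353, 1.633, -0, 1.155, -0.002], TCP at [0.166, -0.603, 0.248] pointing down, gripper open.
Joint ranges: [-2.63, 2.63], [-0.92, 2.1], [0.06, 2.66], [-1.3, 4.44], [0, 2.69], [-3.02, 3.02]. Speed limits (rad/s): [2.22, 2.22, 2.79, 3.14, 3.14, 3.14].

### API

Orientations are given as a unit quaternion [x, y, z, w].
In Python, from workcell import bot, hand, kinematics, get_obs, vision, hand_in gives the robot as it stands. The module is installed in compiled form; this text tells all that it offers. Calls block until the motion is done:
- bot.reach(position, orientation): joint-space move of the TCP to a pose.
- bot.servo_line(position, ori=None, velocity=0.15): straight line of the TCP; ori=None keeps the orientation; velocity is the mean speed in m/s.
- bot.goto_joints(angles): joint-space move.
- hand.move_gripper(opening, strength=None): finger opening in m; strength is the grip in N (None keeps the last); returns when the fingers have stopped.
- bot.dwell(seconds).
- kinematics.solve_ik(position, orientation): joint angles nearest the present ones, or None.
- get_obs(): the state.
- vision.read_camera(name): name is "scene" or "top" or "wrist"; returns a dict with "frame" (480x640x3 uint8, red, green, blue), "intrinsics" (3x3 intrinsics, pixels), "view" (4x4, takes a point from world to camera coordinates). Camera axes: x right, y down, z forward; pixel columns grow to the right and rows downward; lengths in m; the calibration is good to about 2 mm. A picture is of the moment at which its call begins. There is no depth.
A pose or a line that the arm cannot do raises bot.IKError and nothing moves.
- hand_in(): hands the job in; it is judged then, once.
The state is a dict: "time_s": time; "joint_pos": joint angles; "joint_vel": joint speeds; "joint_efforts": joint torques, N m; "position": TCP position; "orientation": TCP orientation; "wrist_force": force on the tool from outside, world axes, zero at the start; "ft_torque": the same for the moment, N m; "gripper_width": finger opening in m; "grip_force": force on a finger pad.
Only numpy, scipy, OpenCV 4.12 (cv2) and the standard library are available. Lean on these libraries where they do the work, as an engineer would, in place of code of your own. Each camera call takes 0.05 s, during which the arm holds its last target. There are 200 camera calls.

### The job

The closed sample bottles hang in the carrier's safety hooks. For each bottle there, the tallest first and the shortest last, press its hook's sprung keeper open, lift the bottle off, turn it upside down for two full seconds to mix it, and stand it upright in its cell of the photometer's rack (tall in the left cell, medium in the middle, short in the right, seen from the robot; the cell of a missing bottle stays empty) before turning to the next one. Do not drop a bottle or knock over the glassware and crockery.

Things in the scene. Friction and masses are not known exactly. Their poses are not given: they have to be found in the camera images.
- tall_centre (a point): White square sample bottle, the tallest: flat-sided hard body 50 x 50 x 125 mm; above it a grey cap (34 mm wide, top 22 mm over the body) and a stiff wire bail in its y-z plane (48 mm wide, middle of its 6 mm top wire 110 mm over the body). About 320 g. Point: middle of the body; z to the cap, x away from the robot as it hangs. Starts in any hook, body top 155 mm above the table. None if absent.
- medium_centre (a point): White square sample bottle, middle height: flat-sided hard body 50 x 50 x 105 mm; above it a grey cap (34 mm wide, top 22 mm over the body) and a stiff wire bail in its y-z plane (48 mm wide, middle of its 6 mm top wire 110 mm over the body). About 280 g. Point: middle of the body; z to the cap, x away from the robot as it hangs. Starts in any hook, body top 155 mm above the table. None if absent.
- short_centre (a point): White square sample bottle, the shortest: flat-sided hard body 50 x 50 x 85 mm; above it a grey cap (34 mm wide, top 22 mm over the body) and a stiff wire bail in its y-z plane (48 mm wide, middle of its 6 mm top wire 110 mm over the body). About 240 g. Point: middle of the body; z to the cap, x away from the robot as it hangs. Starts in any hook, body top 155 mm above the table. None if absent.
- carrier: Fixed aluminium frame. Origin on the table below the middle of its hook rail (24 mm deep, top at 320 mm, nothing higher); x away from the robot, y left along the rail. Uprights at y = +-262 mm. A rest bar close behind the hanging bottles: face at x = -32, z = 115 to 135 mm. Three hooks on the side towards the robot, at y = 150, 0 and -150 mm, 84 mm out.
- hook_left (a point): Lowest place in the left safety hook's bowl (carrier y = 150 mm), where a hung bail's top wire rests. J of 8 mm rod, open upwards, its point 20 mm nearer the robot, its top 53 mm higher; a keeper shuts the mouth. With it open, a bottle comes off by a straight lift of 60 to 75 mm (less: the bail catches the point; more: the cap meets the hook), then 45 mm or more towards the robot (carrier -x).
- keeper_left (a joint): Sprung keeper of the left hook: 0 rad shut, 1.05 open (its free end folded down into the hook, behind the bail); pivots on the rail side. Its spring is over-centre: pressed less than 0.4 rad it springs shut again, pressed farther it snaps open and stays open. Needs about 5 N on the paddle.
- paddle_left (a point): Middle of the top of the left keeper's thumb paddle: a ribbed flat tab 24 mm (carrier x) by 30 mm (y), 23 mm to the right (-y) of the hook and 26 mm ahead of the keeper's pivot, 314 mm above the table when shut. Pressed straight down here by 17 to 20 mm it has snapped over. Moves with the keeper.
- hook_middle (a point): Lowest place in the middle safety hook's bowl (carrier y = 0 mm), where a hung bail's top wire rests. J of 8 mm rod, open upwards, its point 20 mm nearer the robot, its top 53 mm higher; a keeper shuts the mouth. With it open, a bottle comes off by a straight lift of 60 to 75 mm (less: the bail catches the point; more: the cap meets the hook), then 45 mm or more towards the robot (carrier -x).
- keeper_middle (a joint): Sprung keeper of the middle hook: 0 rad shut, 1.05 open (its free end folded down into the hook, behind the bail); pivots on the rail side. Its spring is over-centre: pressed less than 0.4 rad it springs shut again, pressed farther it snaps open and stays open. Needs about 5 N on the paddle.
- paddle_middle (a point): Middle of the top of the middle keeper's thumb paddle: a ribbed flat tab 24 mm (carrier x) by 30 mm (y), 23 mm to the right (-y) of the hook and 26 mm ahead of the keeper's pivot, 314 mm above the table when shut. Pressed straight down here by 17 to 20 mm it has snapped over. Moves with the keeper.
- hook_right (a point): Lowest place in the right safety hook's bowl (carrier y = -150 mm), where a hung bail's top wire rests. J of 8 mm rod, open upwards, its point 20 mm nearer the robot, its top 53 mm higher; a keeper shuts the mouth. With it open, a bottle comes off by a straight lift of 60 to 75 mm (less: the bail catches the point; more: the cap meets the hook), then 45 mm or more towards the robot (carrier -x).
- keeper_right (a joint): Sprung keeper of the right hook: 0 rad shut, 1.05 open (its free end folded down into the hook, behind the bail); pivots on the rail side. Its spring is over-centre: pressed less than 0.4 rad it springs shut again, pressed farther it snaps open and stays open. Needs about 5 N on the paddle.
- paddle_right (a point): Middle of the top of the right keeper's thumb paddle: a ribbed flat tab 24 mm (carrier x) by 30 mm (y), 23 mm to the right (-y) of the hook and 26 mm ahead of the keeper's pivot, 314 mm above the table when shut. Pressed straight down here by 17 to 20 mm it has snapped over. Moves with the keeper.
- rack: The photometer's sample rack: a loose grey plastic tray of 900 g, 340 (y) x 76 (x) x 30 mm high, solid but for three open square cells 60 x 60 mm inside, 105 mm apart along y, walls 25 mm above the inner floor. Origin in the middle of its underside; x away from the robot, y towards the left cell.
- cell_left (a point): Middle of the inner floor of the rack's left cell (y = +105 mm on the rack, 5 mm above its underside), for the tall bottle.
- cell_middle (a point): Middle of the inner floor of the rack's middle cell (y = 0 mm on the rack, 5 mm above its underside), for the medium bottle.
- cell_right (a point): Middle of the inner floor of the rack's right cell (y = -105 mm on the rack, 5 mm above its underside), for the short bottle.
- beaker: A bystander not to be knocked over: glass beaker, 72 mm across, 95 mm high; origin in the middle of its underside.
- reagent: A bystander not to be knocked over: amber glass reagent bottle, 68 mm across, 125 mm high; origin in the middle of its underside.
- jar: A bystander not to be knocked over: clear jar, 60 mm across, 70 mm high; origin in the middle of its underside.
- mortar: A bystander not to be knocked over: white mortar, 84 mm across, 50 mm high; origin in the middle of its underside.
- flask: A bystander not to be knocked over: glass conical flask, 64 mm across at the foot, 95 mm high; origin in the middle of its underside.
Not all that is in view belongs to the job. What is shaped like the part that bears short_centre but red is not meant.

How it is judged:
On the way, in this order (a step that is already met when the one before it is completed fails the run):
1. the tall bottle is turned upside down (its cap end more than 120 degrees from straight up) (angle between tall_centre's own z axis and vertical above 2.1 rad), for 1.8 s.
2. the tall bottle then stands upright in the left cell of the rack (horizontal distance between tall_centre and cell_left below 0.014 m and angle between tall_centre's own z axis and vertical below 0.12 rad and z of tall_centre in the frame of cell_left between 0.0545 and 0.0705 m), for 0.2 s.
3. the medium bottle is turned upside down (its cap end more than 120 degrees from straight up) (angle between medium_centre's own z axis and vertical above 2.1 rad), for 1.8 s.
4. the medium bottle then stands upright in the middle cell of the rack (horizontal distance between medium_centre and cell_middle below 0.014 m and angle between medium_centre's own z axis and vertical below 0.12 rad and z of medium_centre in the frame of cell_middle between 0.0445 and 0.0605 m), for 0.2 s.
5. the short bottle is turned upside down (its cap end more than 120 degrees from straight up) (angle between short_centre's own z axis and vertical above 2.1 rad), for 1.8 s.
6. the short bottle then stands upright in the right cell of the rack (horizontal distance between short_centre and cell_right below 0.014 m and angle between short_centre's own z axis and vertical below 0.12 rad and z of short_centre in the frame of cell_right between 0.0345 and 0.0505 m), for 0.2 s.
At the end, for the whole second after the job is handed in: Every bottle that is present stands upright (within 7 degrees) on the floor of its own cell (tall left, medium middle, short right; within 14 mm of the cell's middle, base within 8 mm of the floor), let go and at rest (all of step 2 and all of step 4 and all of step 6 and linear speed of each of tall, medium, short below 0.03 m/s); the robot touches nothing.
It fails at once if glassware or crockery is knocked over (angle between any of beaker, reagent, jar, mortar, flask's own z axis and vertical above 0.6 rad).
It fails at once if a sample bottle is dropped (moves faster than 0.9 m/s out of the gripper) ((linear speed of tall above 0.9 m/s and contact force between the fingers and tall below 0.05 N) or (linear speed of medium above 0.9 m/s and contact force between the fingers and medium below 0.05 N) or (linear speed of short above 0.9 m/s and contact force between the fingers and short below 0.05 N)).
Of tall, medium, short only 2 to 3 are there at a start; the rules pass over those that are not, and their reading is None.
At some moment in a run one of rack may be knocked a few centimetres aside while the robot is not near it.
It also fails if it takes over 210 s, if anything falls off the work surface, if the arm or the gripper's body presses on something with over 40 N, if the wrist force passes 120 N, or if a joint passes its speed limit or range.

## Working session

There is one attempt and no reset: what is moved stays moved. The work goes in short steps, each a Python script; the robot and the scene stay as the last script left them, time stands still between calls to the robot, and variables do not carry over. Pictures are saved under pics/ and viewed, at most 16 in all, crops included, and the job is handed in when it is done.

```bash
mkdir -p pics; cat > h.py <<'E'
import numpy as np, cv2
from workcell import bot, hand, kinematics, get_obs, vision, hand_in
from scipy.spatial.transform import Rotation as R
def cam(n,save=None):
    c=vision.read_camera(n)
    if save: cv2.imwrite('pics/'+save,c['frame'][:,:,::-1])
    return c
def ray(c,u,v):
    K=np.array(c['intrinsics']);V=np.array(c['view'])
    d=V[:3,:3].T@np.linalg.solve(K,[u,v,1]); o=-V[:3,:3].T@V[:3,3]
    return o,d
def atz(c,u,v,z):
    o,d=ray(c,u,v); return o+d*(z-o[2])/d[2]
def proj(c,p):
    V=np.array(c['view']);q=np.array(c['intrinsics'])@(V[:3,:3]@np.array(p)+V[:3,3]);return q[:2]/q[2]
E
python3 - <<'E'
from h import *
import pickle
d={}
for n in ('scene','top'):
    c=cam(n,n+'0.png'); d[n]=c
    print(n,ray(c,320,240),np.array(c['intrinsics'])[0])
pickle.dump(d,open('c0.pkl','wb'))
print(get_obs())
E
```

```text
scene (array([ 1.03901418, -0.16370513,  0.9437117 ]), array([-0.55618378,  0.16461889, -0.81463212])) [448.73629011   0.         323.23988829]
top (array([ 0.37006132, -0.00367693,  1.20046182]), array([ 0.17117609, -0.00307453, -0.98524567])) [457.62020014   0.         320.52509775]
{'time_s': 0.1, 'joint_pos': array([-1.30439579e+00,  3.53594521e-01,  1.63405624e+00, -2.00130123e-06,
        1.15519466e+00, -2.41493504e-03]), 'joint_vel': array([-0.00065376,  0.00092237, -0.00279653,  0.00132585,  0.00182377,
       -0.0007618 ]), 'joint_efforts': array([-5.34936532e-05, -6.06357694e+01, -3.42822576e+01,  4.38153143e-05,
        4.10277615e-03, -6.12014503e-06]), 'position': array([ 0.1658778 , -0.6021675 ,  0.24762848]), 'orientation': array([ 9.90980622e-01,  1.34003787e-01, -8.33460148e-05, -6.20818344e-04]), 'wrist_force': array([ 0.29739838, -0.1387188 , -0.06395093]), 'ft_torque': array([ 0.03142999, -0.0113468 , -0.03729997]), 'grip_force': 0.0, 'gripper_width': 0.08537428272888821}
```

View pics/scene0.png

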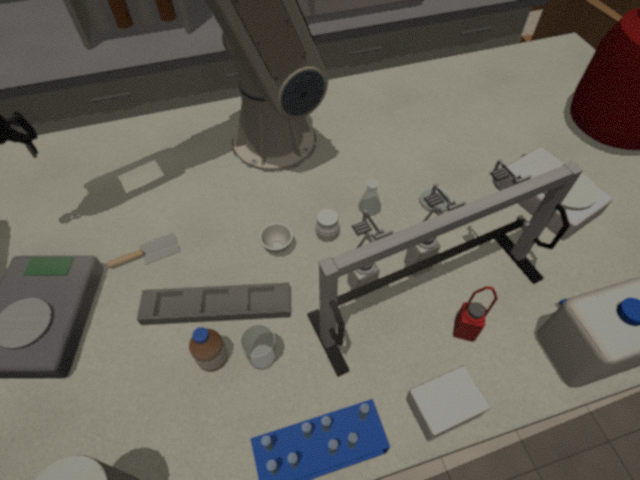

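View pics/top0.png

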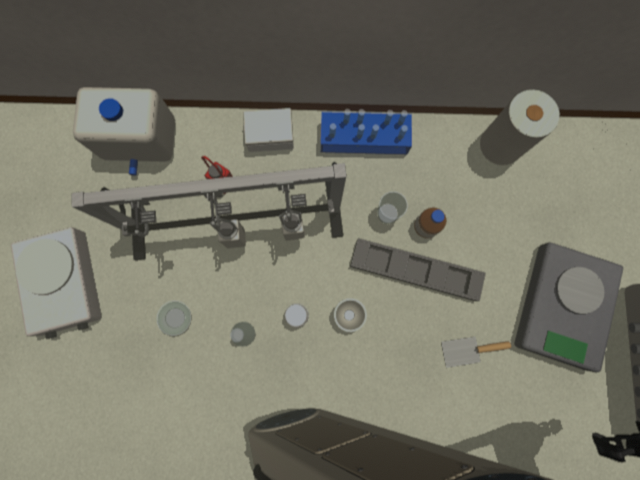

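Scene/top show: the rail from (78,200) to (345,172) in top; bottles apparently at middle (228,230) and right (291,225) hooks, left hook unclear; rack between (352,255) and (482,285). Mortar (349,316), jar (296,316), flask (240,335), beaker (388,212), reagent (432,220). Zooming in.

```bash
python3 - <<'E'
import cv2
a=cv2.imread('pics/top0.png'); cv2.imwrite('pics/t1.png',cv2.resize(a[150:350,70:350],(798,570),interpolation=cv2.INTER_CUBIC))
a=cv2.imread('pics/scene0.png');cv2.imwrite('pics/s1.png',cv2.resize(a[150:380,310:600],(754,598),interpolation=cv2.INTER_CUBIC))
E
```

```text
(no output)
```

View pics/t1.png

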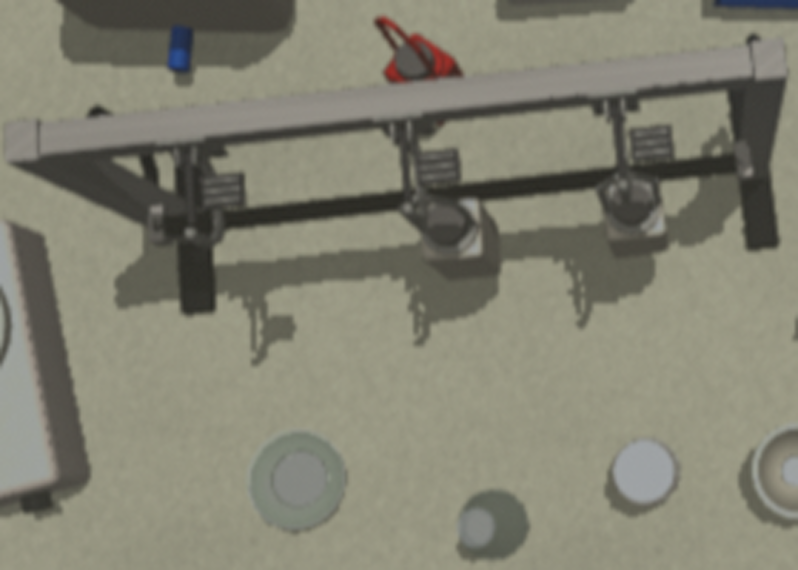

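View pics/s1.png

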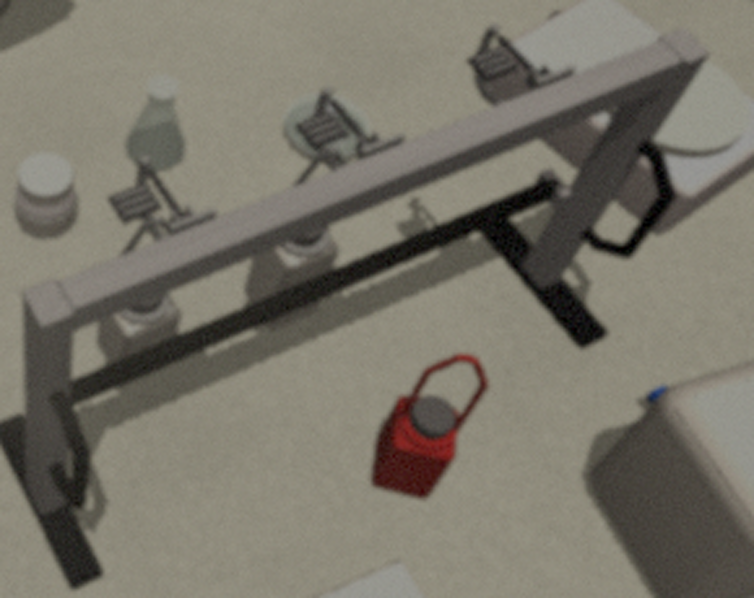

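The zooms show the left hook empty, with bottles at the middle and right hooks. Carrier caps are at t1 (22,141) and (769,60), and paddles at (222,190), (438,167), (652,143). The red one behind the rail is the decoy. Next I fit the poses.

```bash
cat > fit.py <<'E'
from h import *
import pickle
from scipy.optimize import least_squares
d=pickle.load(open('c0.pkl','rb'))
T=lambda u,v:(70+u/2.85,150+v/2.85); S=lambda u,v:(310+u/2.6,150+v/2.6)
# carrier (local point, cam, px); xp=paddle x unknown
def pts(xp): 
    P=[(0,262,.32),(0,-262,.32)]+[(xp,y-23,.314) for y in (150,0,-150)]
    return [np.array([p[0]/1e3,p[1]/1e3,p[2]]) for p in P]
px={'top':[T(22,141),T(769,60),T(222,190),T(438,167),T(652,143)],'scene':[S(685,47),S(48,303),S(495,62),S(325,130),S(133,203)]}
def W(q,p): c,s=np.cos(q[2]),np.sin(q[2]); return np.array([q[0]+c*p[0]-s*p[1],q[1]+s*p[0]+c*p[1],p[2]])
def res(q): return np.concatenate([proj(d[c],W(q,p))-px[c][i] for c in px for i,p in enumerate(pts(q[3]))])
if __name__=='__main__':
    for n in px: print(n,[atz(d[n],*px[n][i],[.32,.32,.314,.314,.314][i]).round(4)[:2] for i in range(5)])
    r=least_squares(res,[.6,.1,0,-60]); print(r.x,r.fun.reshape(-1,2).round(1).tolist())
    q=r.x; 
    for h in (150,0,-150): print('hook',W(q,[-.084,h/1e3,.265]).round(4),'paddle',W(q,[q[3]/1e3,(h-23)/1e3,.314]).round(4))
    top=d['top']
    for n,u,v,z in [('beakertop',388,212,.095),('reag',432,219,.12),('jar',296,316,.07),('mortar',349,316,.05),('flask',237,335,.095),('dish',175,320,.01)]: print(n,atz(top,u,v,z).round(3))
    for u,v in [(357,241),(484,272),(476,300),(350,266)]: print('rack',atz(top,u,v,.03).round(3))
    a=cv2.imread('pics/top0.png')[225:315,335:500]; cv2.imwrite('pics/r1.png',cv2.resize(a,None,fx=4.5,fy=4.5,interpolation=cv2.INTER_CUBIC))
E
python3 fit.py
```

```text
top [array([0.5925, 0.4739]), array([ 0.6644, -0.0429]), array([0.5625, 0.3349]), array([0.5827, 0.1863]), array([0.6037, 0.0378])]
scene [array([0.5954, 0.4784]), array([ 0.6683, -0.04  ]), array([0.5626, 0.3409]), array([0.5855, 0.192 ]), array([0.6059, 0.0401])]
[  0.63038265   0.2180549    0.13853759 -49.73938332] [[-1.8, -0.9], [-0.7, -1.0], [-1.0, -0.5], [-1.0, -0.8], [-1.0, -0.7], [-0.7, -0.3], [-1.1, -0.6], [-1.6, 0.8], [-2.1, -0.0], [-0.3, -0.4]]
hook [0.5265 0.355  0.265 ] paddle [0.5636 0.337  0.314 ]
hook [0.5472 0.2065 0.265 ] paddle [0.5843 0.1884 0.314 ]
hook [0.5679 0.0579 0.265 ] paddle [0.605  0.0398 0.314 ]
beakertop [ 0.637 -0.174  0.095]
reag [ 0.616 -0.277  0.12 ]
jar [0.377 0.047 0.07 ]
mortar [ 0.38  -0.084  0.05 ]
flask [0.33  0.183 0.095]
dish [0.36  0.358 0.01 ]
rack [ 0.573 -0.103  0.03 ]
rack [ 0.5   -0.431  0.03 ]
rack [ 0.428 -0.408  0.03 ]
rack [ 0.507 -0.086  0.03 ]
```

View pics/r1.png

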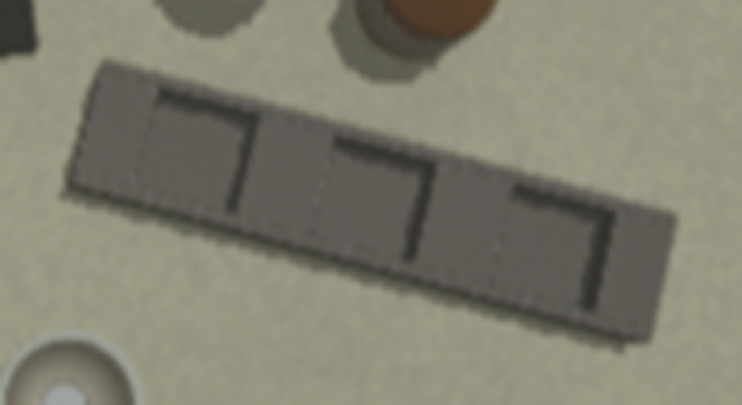

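The rack's top corners are at r1 (104,62), (677,215), (650,340), (68,187), with all cells empty. Next: test IK for the horizontal grasp, and move to a wrist-camera viewpoint to identify the bottles.

```bash
cat >> h.py <<'E'
def ori(yaw,pitch,roll=0.):
    """tool z points along heading yaw, pitched down by pitch; tool y horizontal (closing), rolled about tool z"""
    z=np.array([np.cos(yaw)*np.cos(pitch),np.sin(yaw)*np.cos(pitch),-np.sin(pitch)])
    y=np.array([-np.sin(yaw),np.cos(yaw),0]); x=np.cross(y,z)
    return (R.from_matrix(np.c_[x,y,z])*R.from_euler('z',roll)).as_quat()
E
python3 - <<'E'
from h import *
import pickle
d=pickle.load(open('c0.pkl','rb'))
C=[atz(d['top'],334.6+u/4.5,224.6+v/4.5,.03)[:2] for u,v in [(104,62),(677,215),(650,340),(68,187)]]
print(np.round(C,4),[np.linalg.norm(C[i]-C[i-1]).round(4) for i in range(4)],np.mean(C,0))
print(bot.tcp_to_tips)
def t(n,p,*a):
    s=kinematics.solve_ik(p,ori(*a)); print(n,None if s is None else np.round(s,2))
for y,pi in [(.1385,.35),(.1385,.2),(.1385,.5)]:
  for r in (0,np.pi/2,np.pi,-np.pi/2):
    t(('mid',pi,r),[.547,.2065,.12],y,pi,r)
  t('right',[.568,.058,.12],y,pi)
  t('view',[.38,.13,.25],y,pi)
for r in (0,np.pi): 
    t('cellL',[.526,-.155,.09],-.23,.35,r); t('cellM',[.502,-.257,.09],-.23,.35,r);t('cellR',[.478,-.36,.07],-.23,.35,r);t('inv',[.45,.0,.35],0,0,r)
E
```

```text
[[ 0.5801 -0.1052]
 [ 0.4994 -0.4336]
 [ 0.4281 -0.4155]
 [ 0.5071 -0.0853]] [np.float64(0.0757), np.float64(0.3381), np.float64(0.0736), np.float64(0.3395)] [ 0.50366303 -0.25989503]
0.017
('mid', 0.35, 0) [0.59 0.71 2.47 3.58 1.26 1.59]
('mid', 0.35, 1.5707963267948966) None
('mid', 0.35, 3.141592653589793) [ 0.59  0.71  2.47  3.58  1.26 -1.55]
('mid', 0.35, -1.5707963267948966) [0.59 0.71 2.47 3.58 1.26 0.02]
right [0.05 0.73 2.52 3.06 1.34 1.56]
view None
('mid', 0.2, 0) [0.61 0.88 2.46 3.6  1.55 1.66]
('mid', 0.2, 1.5707963267948966) None
('mid', 0.2, 3.141592653589793) [ 0.61  0.88  2.46  3.6   1.55 -1.48]
('mid', 0.2, -1.5707963267948966) [0.61 0.88 2.46 3.6  1.55 0.09]
right [0.05 0.91 2.52 3.05 1.66 1.55]
view None
('mid', 0.5, 0) [0.56 0.56 2.44 3.6  0.95 1.5 ]
('mid', 0.5, 1.5707963267948966) None
('mid', 0.5, 3.141592653589793) [ 0.56  0.56  2.44  3.6   0.95 -1.64]
('mid', 0.5, -1.5707963267948966) [ 0.56  0.56  2.44  3.6   0.95 -0.07]
right [0.06 0.57 2.5  3.06 0.99 1.58]
view None
cellL [-0.36  0.87  2.55  3.02  1.49  1.53]
cellM [-0.75  0.83  2.48  2.65  1.37  1.49]
cellR [-1.02  0.84  2.35  2.36  1.25  1.54]
inv None
cellL [-0.36  0.87  2.55  3.02  1.49 -1.61]
cellM [-0.75  0.83  2.48  2.65  1.37 -1.66]
cellR [-1.02  0.84  2.35  2.36  1.25 -1.61]
inv None
```

```bash
python3 - <<'E'
from h import *
from scipy.optimize import least_squares
D=[]
for p,a in [([.547,.2065,.12],(.1385,.35)),([.568,.058,.12],(.1385,.2)),([.526,-.155,.09],(-.23,.35)),([.478,-.36,.07],(-.23,.35)),([.6,.1,.3],(.1385,.6)),([.6,.1,.3],(0,1.57))]:
    s=kinematics.solve_ik(p,ori(*a))
    if s is not None: D.append((s,p,R.from_quat(ori(*a)).as_matrix()[:,2]))
def f(q):
    r=[]
    for s,p,z in D:
        w=np.array(p)-q[3]*z; rad=q[1]*np.sin(s[1])+q[2]*np.sin(s[1]+s[2])+q[4]
        r+=[np.cos(s[0])*rad-w[0],np.sin(s[0])*rad-w[1],q[0]+q[1]*np.cos(s[1])+q[2]*np.cos(s[1]+s[2])-w[2]]
    return r
r=least_squares(f,[.3,.5,.5,.2,0]); print('h,a1,a2,Lt,off',r.x.round(4),np.abs(r.fun).max())
def t(n,p,*a):
    s=kinematics.solve_ik(p,ori(*a)); print(n,None if s is None else np.round(s,2))
for x in (.36,.4,.44,.48):
  for z in (.2,.3):
    for pi in (.35,.7): t(('view',x,z,pi),[x,.11,z],.1385,pi)
for p in [(.46,.194,.15),(.46,.194,.187),(.48,.197,.187),(.47,.045,.15),(.47,.045,.187)]: t(p,p,.1385,.35)
for p in [(.5,0,.4),(.55,0,.4),(.6,0,.4),(.6,-.2,.4),(.5,-.2,.35)]:
    for pi in (0,.35): t(('inv',p,pi),p,np.arctan2(p[1],p[0]),pi,np.pi)
E
```

```text
h,a1,a2,Lt,off [0.3235 0.4574 0.4477 0.3089 0.0322] 0.023525755801789505
('view', 0.36, 0.2, 0.35) None
('view', 0.36, 0.2, 0.7) None
('view', 0.36, 0.3, 0.35) None
('view', 0.36, 0.3, 0.7) [ 0.58 -0.5   2.56 -0.92  0.42 -0.4 ]
('view', 0.4, 0.2, 0.35) None
('view', 0.4, 0.2, 0.7) [ 0.45 -0.07  2.66  3.84  0.37  1.11]
('view', 0.4, 0.3, 0.35) None
('view', 0.4, 0.3, 0.7) [ 0.45 -0.4   2.52 -0.94  0.29 -0.44]
('view', 0.44, 0.2, 0.35) None
('view', 0.44, 0.2, 0.7) [ 0.37 -0.    2.59  3.66  0.35  1.22]
('view', 0.44, 0.3, 0.35) None
('view', 0.44, 0.3, 0.7) [ 0.37 -0.3   2.47 -0.99  0.21 -0.44]
('view', 0.48, 0.2, 0.35) None
('view', 0.48, 0.2, 0.7) [0.31 0.06 2.53 3.54 0.33 1.3 ]
('view', 0.48, 0.3, 0.35) [ 0.36 -0.04  2.62  3.47  0.68  1.39]
('view', 0.48, 0.3, 0.7) [ 0.31 -0.21  2.41 -1.06  0.15 -0.41]
(0.46, 0.194, 0.15) [0.76 0.66 2.63 3.74 1.34 1.66]
(0.46, 0.194, 0.187) [0.76 0.5  2.63 3.77 1.21 1.56]
(0.48, 0.197, 0.187) [0.71 0.49 2.6  3.73 1.18 1.54]
(0.47, 0.045, 0.15) None
(0.47, 0.045, 0.187) None
('inv', (0.5, 0, 0.4), 0) None
('inv', (0.5, 0, 0.4), 0.35) [-0.01 -0.34  2.49  3.11  0.23 -1.54]
('inv', (0.55, 0, 0.4), 0) [-0.01  0.06  2.57  3.13  1.07 -1.57]
('inv', (0.55, 0, 0.4), 0.35) [-0.01 -0.22  2.41  3.12  0.28 -1.55]
('inv', (0.6, 0, 0.4), 0) [-0.01  0.14  2.48  3.14  1.04 -1.57]
('inv', (0.6, 0, 0.4), 0.35) [-0.01 -0.11  2.34  3.13  0.3  -1.56]
('inv', (0.6, -0.2, 0.4), 0) [-0.33  0.18  2.42  3.14  1.03 -1.57]
('inv', (0.6, -0.2, 0.4), 0.35) [-0.33 -0.05  2.28  3.13  0.31 -1.56]
('inv', (0.5, -0.2, 0.35), 0) [-0.39  0.26  2.63  3.13  1.32 -1.57]
('inv', (0.5, -0.2, 0.35), 0.35) [-0.39 -0.12  2.49  3.13  0.45 -1.56]
```

```bash
python3 - <<'E'
from h import *
from fit import *
q=least_squares(res,[.6,.1,0,-60]).x
for h in (0,-.15):
  for z in (.155,.07,.05,.03):
    print(h,z,[( (proj(d['top'],W(q,[-.109,h+dy,z]))-[69.6,149.6])*2.85).round(0).tolist() for dy in (.025,-.025)],
     'scene back', [( (proj(d['scene'],W(q,[-.059,h+dy,z]))-[309.6,149.6])*2.6).round(0).tolist() for dy in (.025,-.025)])
E
python3 - <<'E'
from h import *
def t(n,p,*a):
    s=kinematics.solve_ik(p,ori(*a)); print(n,None if s is None else np.round(s,2))
for pi in (.35,.45,.55):
  for p in [(.568,.058,.12),(.568,.058,.187),(.508,.05,.187),(.49,.047,.17),(.547,.2065,.187),(.487,.198,.187),(.47,.196,.17),(.526,-.155,.2),(.478,-.36,.2),(.478,-.36,.06)]: t((pi,p),p,.1385 if p[1]>0 else -.23,pi)
t('press',(.605,.04,.297),.1385,np.pi/2,np.pi/2)
t('press',(.584,.188,.4),.1385,np.pi/2,np.pi/2)
t('press',(.584,.188,.297),.1385,np.pi/2,-np.pi/2)
E
cp pics/t1.png /tmp; python3 -c "
import cv2
a=cv2.imread('pics/top0.png')[205:255,205:315];b=cv2.imread('pics/scene0.png')[230:300,340:450]
cv2.imwrite('pics/z1.png',cv2.vconcat([cv2.resize(a,(616,280),interpolation=3),cv2.resize(b,(616,308),interpolation=3)[:308]]))"
```

```text
0 0.155 [[422.0, 290.0], [484.0, 284.0]] scene back [[325.0, 229.0], [274.0, 250.0]]
0 0.07 [[443.0, 305.0], [500.0, 298.0]] scene back [[306.0, 285.0], [258.0, 305.0]]
0 0.05 [[448.0, 308.0], [504.0, 301.0]] scene back [[302.0, 297.0], [255.0, 317.0]]
0 0.03 [[452.0, 311.0], [507.0, 304.0]] scene back [[298.0, 309.0], [251.0, 328.0]]
-0.15 0.155 [[607.0, 270.0], [668.0, 263.0]] scene back [[167.0, 294.0], [112.0, 317.0]]
-0.15 0.07 [[614.0, 285.0], [671.0, 279.0]] scene back [[158.0, 347.0], [107.0, 369.0]]
-0.15 0.05 [[616.0, 289.0], [672.0, 282.0]] scene back [[156.0, 359.0], [105.0, 380.0]]
-0.15 0.03 [[617.0, 292.0], [672.0, 286.0]] scene back [[155.0, 370.0], [104.0, 391.0]]
(0.35, (0.568, 0.058, 0.12)) [0.05 0.73 2.52 3.06 1.34 1.56]
(0.35, (0.568, 0.058, 0.187)) [0.05 0.49 2.54 3.05 1.1  1.58]
(0.35, (0.508, 0.05, 0.187)) None
(0.35, (0.49, 0.047, 0.17)) None
(0.35, (0.547, 0.2065, 0.187)) [0.59 0.49 2.48 3.63 1.07 1.49]
(0.35, (0.487, 0.198, 0.187)) [0.7  0.49 2.59 3.71 1.16 1.53]
(0.35, (0.47, 0.196, 0.17)) [0.74 0.57 2.61 3.73 1.25 1.59]
(0.35, (0.526, -0.155, 0.2)) [-0.36
[... 827 characters left out ...]

(0.55, (0.568, 0.058, 0.187)) [0.06 0.29 2.47 3.03 0.64 1.62]
(0.55, (0.508, 0.05, 0.187)) [0.04 0.24 2.59 3.02 0.71 1.62]
(0.55, (0.49, 0.047, 0.17)) [0.03 0.3  2.63 3.02 0.81 1.6 ]
(0.55, (0.547, 0.2065, 0.187)) [0.55 0.32 2.42 3.73 0.66 1.31]
(0.55, (0.487, 0.198, 0.187)) [0.64 0.27 2.52 3.81 0.73 1.32]
(0.55, (0.47, 0.196, 0.17)) [0.67 0.32 2.56 3.79 0.8  1.39]
(0.55, (0.526, -0.155, 0.2)) [-0.35  0.23  2.5   2.96  0.62  1.65]
(0.55, (0.478, -0.36, 0.2)) [-0.96  0.32  2.33  2.07  0.71  2.08]
(0.55, (0.478, -0.36, 0.06)) [-0.96  0.7   2.33  2.36  0.94  1.66]
press [ 0.06  0.28  1.62 -0.    1.24 -0.07]
press [ 0.31  0.23  1.47 -0.    1.44  0.17]
press [ 0.31  0.29  1.61 -0.    1.24 -2.97]
```

View pics/z1.png

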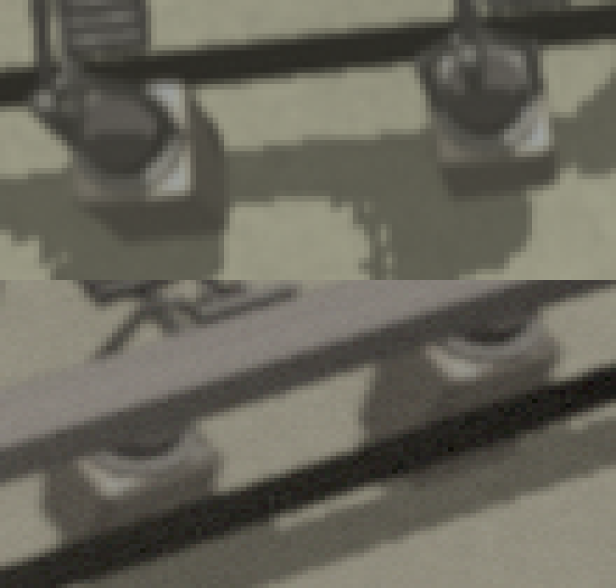

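Middle bottle's visible front face (z1 v 198→240) is longer than the right one's (160→195), so the middle one goes first. Its top edge also lies farther back than assumed. I'll compute that, then press the middle keeper.

```bash
python3 - <<'E'
from h import *
from fit import *
q=least_squares(res,[.6,.1,0,-60]).x
print(q)
c,s=np.cos(q[2]),np.sin(q[2]); Ri=np.array([[c,s],[-s,c]])
L=lambda P:(Ri@(P[:2]-q[:2])).round(4)
Z=lambda u,v:(204.6+u/5.6,204.6+v/5.6)
for n,u,v in [('mFL',75,198),('mFR',190,195),('mBR',188,85),('rFL',437,160),('rFR',553,155),('rBR',548,88)]:
    print(n,L(atz(d['top'],*Z(u,v),.155)))
for n,u,v in [('mbaseL',130,240),('mbaseR',222,237),('rbaseL',447,195),('rbaseR',553,185)]:
    print(n,[(z,L(atz(d['top'],*Z(u,v),z))) for z in (.03,.05,.07)])
E
cat > press.py <<'E'
from h import *
def press(x,y,yaw=.1385,z0=.314,depth=.0195):
    o=ori(yaw,np.pi/2,np.pi/2)
    hand.move_gripper(0)
    bot.reach([x,y,z0+.017+.09],o)
    bot.servo_line([x,y,z0+.017+.012],velocity=.1)
    f0=np.array(get_obs()['wrist_force'])
    for k in np.arange(.008,-depth-.0001,-.003):
        bot.servo_line([x,y,z0+.017+max(k,-depth)],velocity=.03)
        o=get_obs(); print(round(k,4),(np.array(o['wrist_force'])-f0).round(1),np.round(o['position'],4)[2])
    bot.servo_line([x,y,z0+.017-depth],velocity=.03)
E
```

```text
[  0.63038265   0.2180549    0.13853759 -49.73938332]
mFL [-0.0821  0.0226]
mFR [-0.0862 -0.0247]
mBR [-0.0397 -0.0278]
rFL [-0.0831 -0.1276]
rFR [-0.0865 -0.1756]
rBR [-0.058  -0.1766]
mbaseL [(0.03, array([-0.0799,  0.0236])), (0.05, array([-0.0835,  0.02  ])), (0.07, array([-0.087 ,  0.0165]))]
mbaseR [(0.03, array([-0.0833, -0.0187])), (0.05, array([-0.0868, -0.0215])), (0.07, array([-0.0903, -0.0243]))]
rbaseL [(0.03, array([-0.0755, -0.1238])), (0.05, array([-0.0792, -0.1248])), (0.07, array([-0.0828, -0.1259]))]
rbaseR [(0.03, array([-0.0764, -0.1731])), (0.05, array([-0.0801, -0.1733])), (0.07, array([-0.0837, -0.1735]))]
```

Front face lies at carrier x ≈ -84 mm (so centre ≈ -59 mm, which fits "rest bar close behind"); base edges indicate medium in the middle and short at right. Pressing the middle keeper.

```bash
python3 - <<'E'
from press import *
press(.5838,.1878)
bot.servo_line([.5838,.1878,.43],velocity=.15)
print(get_obs()['time_s'])
hand.move_gripper(.075)
# view with wrist from the front
o=ori(.1385,.55)
for p in [(.44,.19,.28),(.45,.19,.26),(.47,.195,.26),(.47,.196,.23)]:
    s=kinematics.solve_ik(p,o); print(p,s if s is None else np.round(s,2))
    if s is not None and s[3]>2: bot.reach(p,o); break
c=cam('wrist','w1.png'); print(np.array(c['intrinsics'])[0],ray(c,320,240),get_obs()['position'],get_obs()['time_s'])
import pickle; pickle.dump(c,open('w1.pkl','wb'))
E
```

```text
0.008 [-0.1 -0.6 -0.6] 0.3391
0.005 [ 0.2 -0.3  0.4] 0.3358
0.002 [ 0.3 -0.4 -0.9] 0.3327
-0.001 [-0.7 -0.9  5.4] 0.3305
-0.004 [-0.2 -0.6  3.3] 0.3272
-0.007 [-0.3 -0.9 -0.4] 0.3233
-0.01 [ 0.1 -1.  -0.2] 0.3205
-0.013 [ 0.2 -0.6  0.4] 0.3177
-0.016 [-0.5 -0.7 -0.8] 0.3147
-0.019 [-0.4 -0.7 -0.3] 0.3118
8.7083
(0.44, 0.19, 0.28) [ 0.74 -0.11  2.52  4.35  0.54  0.75]
[413.68770679   0.         316.39032931] (array([0.29196353, 0.16896345, 0.27642112]), array([ 0.96646997,  0.14350338, -0.21343433])) [0.44024939 0.19014929 0.28026579] 13.075
```

View pics/w1.png

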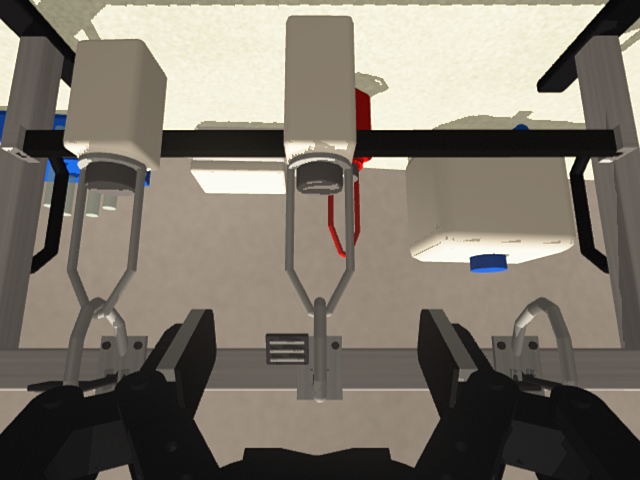

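The picture is upside-down (camera rolled): the middle keeper now shows its ribbed face, i.e. is folded open; middle bottle spans rows 17–160, right one 42–155. Measuring the base heights.

```bash
python3 - <<'E'
from h import *
from fit import *
import pickle
w=pickle.load(open('w1.pkl','rb'))
q=least_squares(res,[.6,.1,0,-60]).x
c,s=np.cos(q[2]),np.sin(q[2]); Ri=np.array([[c,s],[-s,c]])
def onplane(u,v,xl):
    o,dd=ray(w,u,v); n=np.array([c,s]); t=(xl+n@q[:2]-n@o[:2])/(n@dd[:2]); P=o+t*dd
    return np.r_[Ri@(P[:2]-q[:2]),P[2]].round(4)
for n,u,v in [('m base',320,16),('m top',320,160),('m L edge',352,80),('m R edge',286,80),('r base',108,40),('r top',105,157),('r R edge',69,100),('r L edge',139,100)]: print(n,onplane(u,v,-.084))
for n,u,v in [('hook mid bottom',320,300),('hook left bottom',540,300)]: print(n,onplane(u,v,-.059))
for u,v in [(287,349)]: print('paddle',onplane(u,v,-.05))
# FK check: camera in tool
E
```

```text
m base [-0.084   0.0006  0.0529]
m top [-0.084   0.0005  0.1654]
m L edge [-0.084   0.023   0.1053]
m R edge [-0.084  -0.0233  0.1054]
r base [-0.084  -0.1516  0.0732]
r top [-0.084  -0.1434  0.1633]
r R edge [-0.084  -0.1732  0.121 ]
r L edge [-0.084  -0.1247  0.121 ]
hook mid bottom [-0.059   0.0006  0.2562]
hook left bottom [-0.059   0.1496  0.2561]
paddle [-0.05   -0.0219  0.2886]
```

Medium (middle, centre y≈0) and short (right, y≈-149 mm) confirmed with bases at 53/73 mm; tall is absent. Grasp the medium.

```bash
cat > grasp.py <<'E'
from h import *
Q=np.array([.6304,.2181,.1385]); YAW=Q[2]; PI=.45
def W(p): c,s=np.cos(YAW),np.sin(YAW); return np.array([Q[0]+c*p[0]-s*p[1],Q[1]+s*p[0]+c*p[1],p[2]])
ax=lambda yaw,pi:np.array([np.cos(yaw)*np.cos(pi),np.sin(yaw)*np.cos(pi),-np.sin(pi)])
def st(n): o=get_obs(); print(n,'t',round(o['time_s'],1),'pos',np.round(o['position'],3),'w',round(o['gripper_width'],4),'g',round(float(np.max(o['grip_force'])),1),'f',np.round(o['wrist_force'],1),'J',np.round(o['joint_pos'],2))
def grasp(yl,zg=.122,xl=-.0595):
    o=ori(YAW,PI); P=W([xl,yl,zg])+.002*ax(YAW,PI)
    hand.move_gripper(.08,80)
    for back in (.1,.09,.08,.07):
        if kinematics.solve_ik(P-back*ax(YAW,PI),o) is not None: break
    print('back',back); A=P-back*ax(YAW,PI)
    bot.reach(A+[0,0,.06],o); st('above')
    bot.servo_line(A,velocity=.1); bot.servo_line(P,velocity=.06); st('at')
    hand.move_gripper(.03,80); st('grip')
E
python3 - <<'E'
from grasp import *
grasp(0.)
cam('top','top2.png')
E
```

```text
back 0.1
above t 13.9 pos [0.484 0.197 0.224] w 0.0801 g 0.0 f [ 0.6  0.3 -0.2] J [0.68 0.22 2.55 3.83 0.81 1.31]
at t 16.5 pos [0.573 0.21  0.121] w 0.0796 g 0.0 f [ 0.1 -0.  -0. ] J [0.54 0.61 2.41 3.57 1.   1.51]
grip t 16.8 pos [0.573 0.21  0.121] w 0.049 g 79.9 f [-0.8  0.2 -0.1] J [0.54 0.61 2.41 3.57 1.   1.51]
```

```bash
cat >> grasp.py <<'E'
def unhook():
    p=np.array(get_obs()['position']); n=np.array([np.cos(YAW),np.sin(YAW),0])
    bot.servo_line(p+[0,0,.067],velocity=.06); st('lift')
    for back in (.085,.075,.065,.055):
        try: bot.servo_line(p+[0,0,.067]-back*n,velocity=.08); break
        except bot.IKError: pass
    st('back %g'%back)
E
python3 - <<'E'
from grasp import *
unhook()
cam('scene','s2.png')
p=np.array(get_obs()['position'])
for z in (.42,.40,.37,.34,.3):
    for pi in (.45,.3,.6):
        s=kinematics.solve_ik([p[0],p[1],z],ori(YAW,pi)); print(z,pi,None if s is None else s.round(2))
E
```

```text
lift t 18.2 pos [0.573 0.21  0.188] w 0.0495 g 80.2 f [-0.1  0.5 -2.6] J [0.54 0.41 2.4  3.64 0.82 1.4 ]
back 0.085 t 19.4 pos [0.49  0.199 0.188] w 0.0493 g 80.2 f [-0.   1.2 -2.4] J [0.67 0.36 2.56 3.74 0.93 1.43]
0.42 0.45 None
0.42 0.3 [ 0.7  -0.24  2.42  4.31  0.59  0.66]
0.42 0.6 [ 0.62 -0.29  2.23 -0.97  0.48 -0.37]
0.4 0.45 None
0.4 0.3 [ 0.7  -0.19  2.44  4.22  0.62  0.77]
0.4 0.6 [ 0.62 -0.27  2.27 -1.07  0.45 -0.26]
0.37 0.45 None
0.37 0.3 [ 0.7  -0.12  2.48  4.09  0.68  0.93]
0.37 0.6 [ 0.62 -0.22  2.31 -1.24  0.42 -0.07]
0.34 0.45 [ 0.67 -0.13  2.44  4.29  0.52  0.72]
0.34 0.3 [ 0.7  -0.03  2.51  3.99  0.75  1.07]
0.34 0.6 None
0.3 0.45 [ 0.67 -0.02  2.48  4.08  0.59  0.97]
0.3 0.3 [0.7  0.1  2.55 3.87 0.87 1.23]
0.3 0.6 None
```

View pics/s2.png

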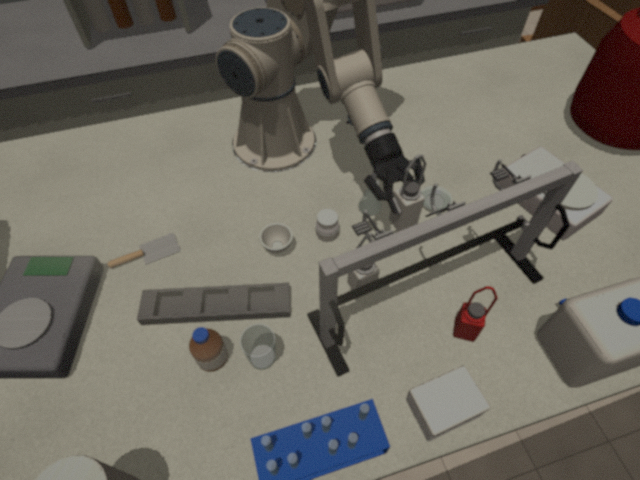

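Bottle is off the hook and held (2.5 N ≈ its weight), upright at scene (410,200). Raise, invert there, and measure the rack meanwhile.

```bash
cat >> grasp.py <<'E'
def mix(p,yaw,pi=.3):
    bot.servo_line(p,ori(yaw,pi),velocity=.12); st('up')
    s=kinematics.solve_ik(p,ori(yaw,pi,np.pi)); j=np.array(get_obs()['joint_pos']); print('inv',s.round(2)); assert np.abs(s-j)[:5].max()<.1
    bot.goto_joints(s); t=get_obs()['time_s']; st('inverted')
    c=cam('top','rack_%d.png'%t); c2=cam('scene'); bot.dwell(2.4)
    bot.goto_joints(j); st('upright'); return c,c2
def rackpose(c):
    """grey tray in the top view -> corners at z=.03"""
    f=cv2.GaussianBlur(c['frame'],(3,3),0).astype(int); m=((f.sum(2)/3<135)&(np.abs(f[:,:,0]-f[:,:,2])<22)).astype(np.uint8)
    m=cv2.morphologyEx(m,cv2.MORPH_CLOSE,np.ones((5,5)))
    m=cv2.morphologyEx(m,cv2.MORPH_OPEN,np.ones((5,5)))
    for k in cv2.findContours(m,cv2.RETR_EXTERNAL,cv2.CHAIN_APPROX_NONE)[0]:
        if cv2.contourArea(k)<1500: continue
        P=np.array([atz(c,*k0[0],.03)[:2] for k0 in k],np.float32)
        r=cv2.minAreaRect(P*1000); print(np.round(r[0]),np.round(r[1]),round(r[2],1),cv2.contourArea(k),k[:,0].mean(0).round())
E
python3 - <<'E'
from grasp import *
import pickle
p=np.array(get_obs()['position'])
c=mix([p[0],p[1],.40],YAW); pickle.dump(c,open('rk1.pkl','wb')); rackpose(c[0])
E
```

```text
up t 21.3 pos [0.489 0.199 0.399] w 0.0491 g 80.1 f [-0.2  0.2 -2.9] J [ 0.7  -0.19  2.44  4.22  0.62  0.77]
inv [ 0.7  -0.19  2.44  4.22  0.62 -2.37]
inverted t 24.0 pos [0.49  0.199 0.4  ] w 0.0495 g 80.3 f [-0.4  0.5 -3.4] J [ 0.7  -0.19  2.44  4.22  0.62 -2.37]
upright t 29.1 pos [0.489 0.198 0.399] w 0.0495 g 80.5 f [-0.7  0.1 -3.4] J [ 0.7  -0.19  2.44  4.22  0.62  0.77]
[ 474. -276.] [348.  90.] 75.9 4497.5 [424. 281.]
[ 336. -653.] [321. 484.] 84.3 15491.5 [591. 339.]
[434. 595.] [145. 291.] 77.3 1642.5 [ 78. 295.]
[349. 256.] [753. 714.] 4.3 27062.0 [234. 337.]
[1005.   -3.] [ 532. 1830.] 1.7 72949.0 [308.  76.]
```

```bash
python3 - <<'E'
from grasp import *
import pickle,glob
rackpose(pickle.load(open('c0.pkl','rb'))['top'])
c=pickle.load(open('rk1.pkl','rb'))[0]
a=c['frame'][235:325,335:500,::-1]; cv2.imwrite('pics/r2.png',cv2.resize(a,None,fx=4.5,fy=4.5,interpolation=3))
E
```

```text
[  83. -220.] [163. 775.] 1.2 16513.5 [405. 450.]
[ 319. -651.] [321. 523.] 84.3 16515.5 [592. 350.]
[ 500. -257.] [349.  93.] 75.7 4571.5 [417. 271.]
[432. 596.] [152. 294.] 75.8 1866.0 [ 77. 294.]
[600. 281.] [249. 726.] 4.2 15787.0 [211. 223.]
[1004.   -3.] [ 534. 1830.] 1.7 73986.0 [309.  77.]
```

View pics/r2.png

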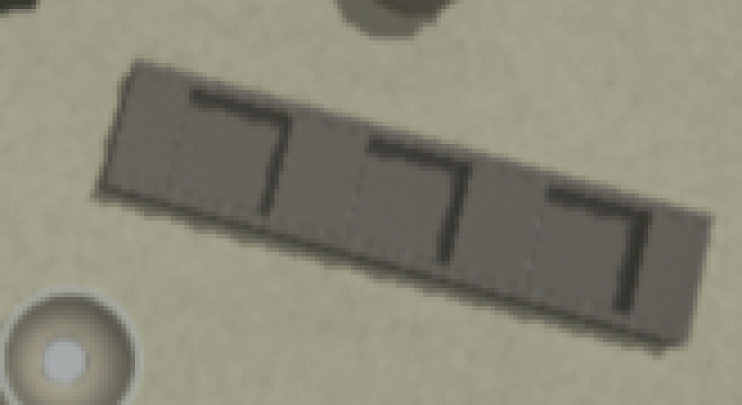

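The rack has been knocked: corners now at r2 (137,60), (711,215), (686,343), (101,188). I take the scene camera too.

```bash
python3 - <<'E'
from grasp import *
import pickle
c=pickle.load(open('rk1.pkl','rb'))
C=[atz(c[0],334.6+u/4.5,234.6+v/4.5,.03)[:2] for u,v in [(137,60),(711,215),(686,343),(101,188)]]
e=(C[0]+C[3]-C[1]-C[2]); print(np.round(C,4),np.mean(C,0),[np.linalg.norm(C[i]-C[i-1]).round(4) for i in range(4)],np.arctan2(-e[0],e[1]))
b=[proj(c[1],[*x,.03]) for x in C]; print(np.round(b,1))
x0,y0=np.min(b,0).astype(int)-10; x1,y1=np.max(b,0).astype(int)+10
a=c[1]['frame'][y0:y1,x0:x1,::-1]; print(x0,y0,a.shape); cv2.imwrite('pics/r3.png',cv2.resize(a,None,fx=4,fy=4,interpolation=3))
E
```

```text
[[ 0.5554 -0.1245]
 [ 0.4741 -0.452 ]
 [ 0.4017 -0.4348]
 [ 0.4812 -0.1044]] [ 0.47813053 -0.27890258] [np.float64(0.0769), np.float64(0.3375), np.float64(0.0744), np.float64(0.3398)] -0.23966533807609197
[[276.8 303.6]
 [126.2 311.4]
 [132.2 282.6]
 [277.6 274.5]]
116 264 (57, 171, 3)
```

View pics/r3.png

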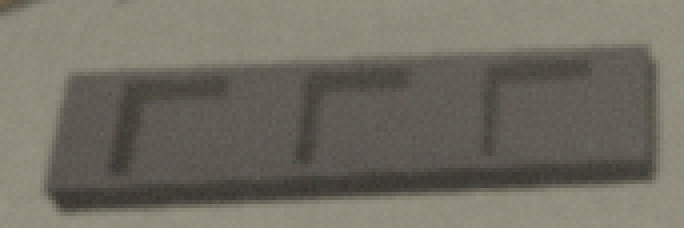

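```bash
python3 - <<'E'
from grasp import *
import pickle
c=pickle.load(open('rk1.pkl','rb'))
C=[atz(c[0],334.6+u/4.5,234.6+v/4.5,.03)[:2] for u,v in [(137,60),(711,215),(686,343),(101,188)]]
D=[atz(c[1],115.6+u/4,263.6+v/4,.03)[:2] for u,v in [(654,163),(48,190),(70,74),(652,47)]]
for c_ in (C,D):
    e=(c_[0]+c_[3]-c_[1]-c_[2]); print(np.mean(c_,0),np.arctan2(-e[0],e[1]),np.linalg.norm(e)/2)
m=(np.mean(C,0)+np.mean(D,0))/2; print('rack',m)
np.save('rack.npy',np.r_[m,-.240])
yaw=-.24; g=.075
bot.reach([.53,-.15,.41],ori(-.25,.2)); st('over')
cell=m
P=np.r_[cell,g+.12]+.002*ax(yaw,PI)
bot.servo_line(np.r_[P[:2],.32],ori(yaw,PI),velocity=.15)
bot.servo_line(P,velocity=.12); st('pre')
w=cam('wrist','w2.png'); pickle.dump(w,open('w2.pkl','wb')); cam('top','top3.png')
E
```

```text
[ 0.47813053 -0.27890258] -0.23966533807609197 0.33862078072231777
[ 0.47967416 -0.27604152] -0.24931651763461848 0.3399925300601077
rack [ 0.47890234 -0.27747205]
over t 30.4 pos [ 0.53 -0.15  0.41] w 0.0493 g 80.4 f [ 0.4  0.7 -2.3] J [-0.32 -0.16  2.48  3.02  0.56  1.66]
pre t 32.9 pos [ 0.481 -0.278  0.195] w 0.0494 g 80.4 f [-0.7 -0.1 -3.2] J [-0.82  0.36  2.49  2.45  0.88  1.78]
```

View pics/w2.png

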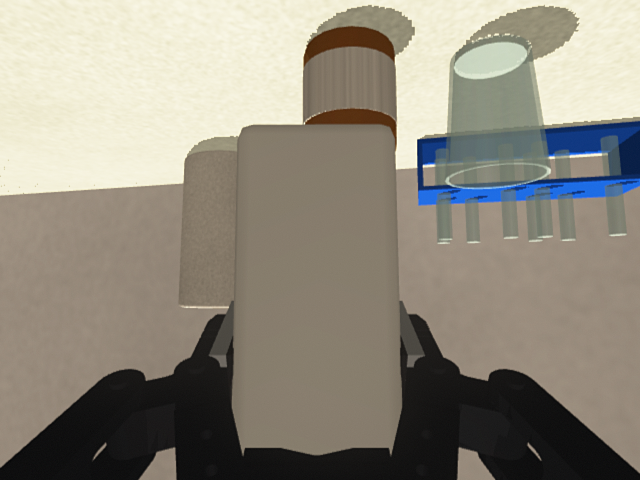

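The wrist view shows the bottle held squarely (base edge at row 126, columns 238–396); the rack is out of view below. Descend with force watch.

```bash
cat >> grasp.py <<'E'
def lower(zend,step=.004,lim=6.):
    f0=np.array(get_obs()['wrist_force']); p=np.array(get_obs()['position'])
    while p[2]>zend+1e-4:
        p[2]=max(zend,p[2]-step); bot.servo_line(p,velocity=.04); f=np.array(get_obs()['wrist_force'])-f0
        if np.linalg.norm(f)>2: print(p[2].round(4),f.round(1))
        if f[2]>lim or np.hypot(*f[:2])>10: print('stop'); return False
    return True
E
python3 - <<'E'
from grasp import *
p=np.array(get_obs()['position']); bot.servo_line([p[0],p[1],.112],velocity=.08)
print(lower(.0745)); st('low')
E
```

```text
0.1044 [-1.3 -1.2 -1. ]
0.0844 [ 0.4 -0.7 -1.8]
0.0745 [-5.2  0.   9.6]
stop
False
low t 36.7 pos [ 0.481 -0.278  0.076] w 0.0491 g 81.6 f [-5.2  0.7  7.6] J [-0.82  0.77  2.48  2.58  1.21  1.51]
```

```bash
cat >> grasp.py <<'E'
def release(yaw,pi=PI):
    hand.move_gripper(.08); st('open'); p=np.array(get_obs()['position'])
    for b in (.11,.1,.09,.08,.07):
        try: bot.servo_line(p-b*ax(yaw,pi),velocity=.1); break
        except bot.IKError: pass
    st('away %g'%b)
E
python3 - <<'E'
from grasp import *
release(-.24)
p=np.array(get_obs()['position'])
w=cam('wrist','w3.png')
try: bot.servo_line([p[0],p[1],.35],ori(-.24,.6),velocity=.15)
except bot.IKError: bot.servo_line([p[0],p[1],.25],velocity=.15)
st('up')
import pickle
T=cam('top');S=cam('scene'); pickle.dump((T,S),open('rk2.pkl','wb'))
a=cv2.resize(T['frame'][225:325,335:500,::-1],None,fx=4,fy=4,interpolation=3);b=cv2.resize(S['frame'][220:330,110:290,::-1],(660,403),interpolation=3)
cv2.imwrite('pics/p1.png',cv2.resize(np.vstack([a,b])[:800],None,fx=.74,fy=.74))
E
```

```text
open t 37.1 pos [ 0.481 -0.278  0.075] w 0.0799 g 0.0 f [-0.1 -0.9  0.2] J [-0.82  0.77  2.47  2.58  1.21  1.51]
away 0.11 t 38.3 pos [ 0.385 -0.255  0.122] w 0.0799 g 0.0 f [-0.9  1.1  0.5] J [-1.08  0.66  2.64  2.35  1.23  1.44]
up t 39.4 pos [ 0.385 -0.255  0.25 ] w 0.0801 g 0.0 f [-0.4 -0.3  0.6] J [-1.08  0.08  2.61  2.04  0.86  2.02]
```

View pics/p1.png

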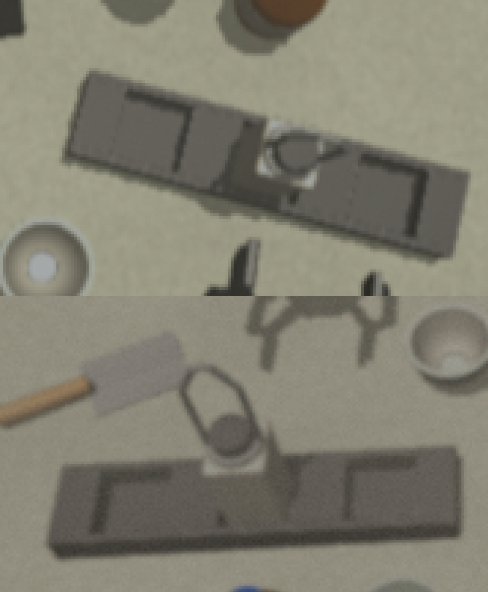

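Medium stands upright in the middle cell (bottle at p1 (295,155) top view). Next the short bottle: press the right keeper, then grasp with the tool rolled by half a turn so that the wrist camera side is up.

```bash
sed -i 's/def grasp(yl,zg=.122,xl=-.0595):/def grasp(yl,zg=.122,xl=-.0595,roll=0.):/; s/o=ori(YAW,PI); P=/o=ori(YAW,PI,roll); P=/' grasp.py
python3 - <<'E'
from grasp import *
from press import press
bot.reach([.53,-.05,.43],ori(0,.3,np.pi)); st('mid')
press(.6045,.0393)
bot.servo_line([.6045,.0393,.44],velocity=.15); st('pressed')
hand.move_gripper(.075)
bot.reach([.53,-.0,.42],ori(.1,.35,np.pi)); st('view')
import pickle
w=cam('wrist','w4.png'); pickle.dump(w,open('w4.pkl','wb')); print(ray(w,320,240))
E
```

```text
mid t 42.0 pos [ 0.53 -0.05  0.43] w 0.0802 g 0.0 f [ 0.6 -0.1 -0.7] J [-0.23 -0.29  2.42  2.41  0.33 -0.93]
0.008 [-0.8 -0.9 -0.6] 0.3391
0.005 [-0.8  0.2  0.8] 0.3358
0.002 [-0.1 -0.4  0.1] 0.3327
-0.001 [-1.1 -1.1  5.1] 0.3305
-0.004 [ 0.3 -0.4  3.4] 0.3272
-0.007 [-0.   0.2 -0.3] 0.3233
-0.01 [0.5 0.5 0.5] 0.3205
-0.013 [ 0.6 -0.5  0.1] 0.3177
-0.016 [0.1 0.4 0. ] 0.3148
-0.019 [ 0.2 -0.3 -0.2] 0.3118
pressed t 49.5 pos [0.604 0.039 0.439] w -0.0001 g 0.0 f [ 0.9  0.5 -0.3] J [ 0.06  0.2   1.42  0.    1.52 -0.08]
view t 52.1 pos [0.531 0.    0.421] w 0.0748 g 0.0 f [0.  0.5 1. ] J [-0.14 -0.29  2.41  2.24  0.29 -0.78]
(array([ 0.44079889, -0.00934265,  0.54051259]), array([ 0.77288956,  0.06877487, -0.63097019]))
```

View pics/w4.png

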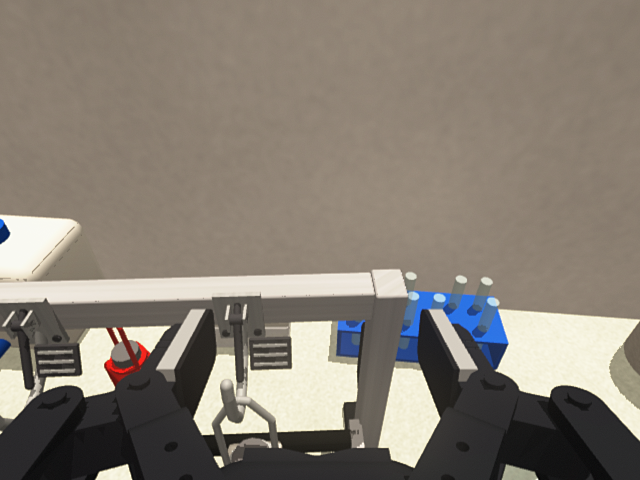

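Both keepers show the ribbed face folded down (right paddle at (270,352)): open. Grasp, unhook and mix the short one.

```bash
python3 - <<'E'
from grasp import *
o=ori(YAW,PI,np.pi); P=W([-.0595,-.15,.122])
for b in (.1,.08): s=kinematics.solve_ik(P-b*ax(YAW,PI)+[0,0,.06],o); print(b,None if s is None else s.round(2))
grasp(-.1495,roll=np.pi)
if 0.045<get_obs()['gripper_width']<.055: unhook()
E
```

```text
0.1 [ 0.03  0.18  2.62  3.01  0.78 -1.52]
0.08 [ 0.04  0.24  2.59  3.02  0.81 -1.53]
back 0.1
above t 53.2 pos [0.505 0.05  0.225] w 0.0798 g 0.0 f [0.  1.  0.3] J [ 0.04  0.19  2.62  3.01  0.79 -1.52]
at t 55.8 pos [0.594 0.062 0.121] w 0.08 g 0.0 f [-0.1 -0.5  0.5] J [ 0.07  0.61  2.46  3.07  1.04 -1.56]
grip t 56.2 pos [0.594 0.062 0.121] w 0.0492 g 79.6 f [-0.8  0.5  1.5] J [ 0.07  0.61  2.46  3.07  1.04 -1.56]
lift t 57.5 pos [0.594 0.062 0.188] w 0.0493 g 79.9 f [-0.1 -0.1 -2.8] J [ 0.07  0.39  2.46  3.05  0.82 -1.54]
back 0.085 t 58.7 pos [0.51  0.05  0.189] w 0.0494 g 79.9 f [-0.8 -0.  -2.8] J [ 0.04  0.35  2.62  3.03  0.96 -1.55]
```

```bash
sed -i 's/def mix(p,yaw,pi=.3):/def mix(p,yaw,pi=.3,r0=0.):/; s/bot.servo_line(p,ori(yaw,pi),velocity=.12)/bot.servo_line(p,ori(yaw,pi,r0),velocity=.12)/; s/ori(yaw,pi,np.pi)); j=/ori(yaw,pi,r0+np.pi)); j=/' grasp.py
python3 - <<'E'
from grasp import *
import pickle
p=np.array(get_obs()['position'])
for pi,z in [(.3,.4),(.3,.37),(.4,.4),(.4,.37),(.2,.4)]:
    s=kinematics.solve_ik([p[0],p[1],z],ori(YAW,pi,np.pi)); print(pi,z,None if s is None else s.round(2))
    if s is not None and s[3]>1.5:
        c=mix([p[0],p[1],z],YAW,pi,np.pi); break
pickle.dump(c,open('rk3.pkl','wb')); rackpose(c[0])
a=cv2.resize(c[0]['frame'][235:325,335:500,::-1],(660,360),interpolation=3);b=cv2.resize(c[1]['frame'][260:325,110:290,::-1],(660,238),interpolation=3)
cv2.imwrite('pics/p2.png',np.vstack([a,b]))
E
```

```text
0.3 0.4 [ 0.03 -0.28  2.5   2.84  0.36 -1.32]
up t 60.6 pos [0.51  0.05  0.399] w 0.0494 g 79.9 f [-0.5 -0.1 -3.6] J [ 0.03 -0.28  2.5   2.84  0.36 -1.32]
inv [ 0.03 -0.28  2.5   2.84  0.36  1.82]
inverted t 63.2 pos [0.51 0.05 0.4 ] w 0.0491 g 80.1 f [-0.4  0.2 -3.3] J [ 0.03 -0.28  2.5   2.84  0.36  1.82]
upright t 68.4 pos [0.51  0.05  0.399] w 0.0489 g 80.0 f [ 0.5 -0.1 -3.3] J [ 0.03 -0.28  2.5   2.84  0.36 -1.32]
[ 470. -275.] [348.  97.] 75.9 4517.0 [424. 281.]
[ 336. -653.] [321. 484.] 84.3 15484.5 [591. 339.]
[434. 595.] [145. 291.] 77.3 1635.5 [ 78. 295.]
[348. 256.] [753. 714.] 4.3 25962.0 [255. 318.]
[1005.   -3.] [ 532. 1830.] 1.7 72928.0 [308.  76.]
```

View pics/p2.png

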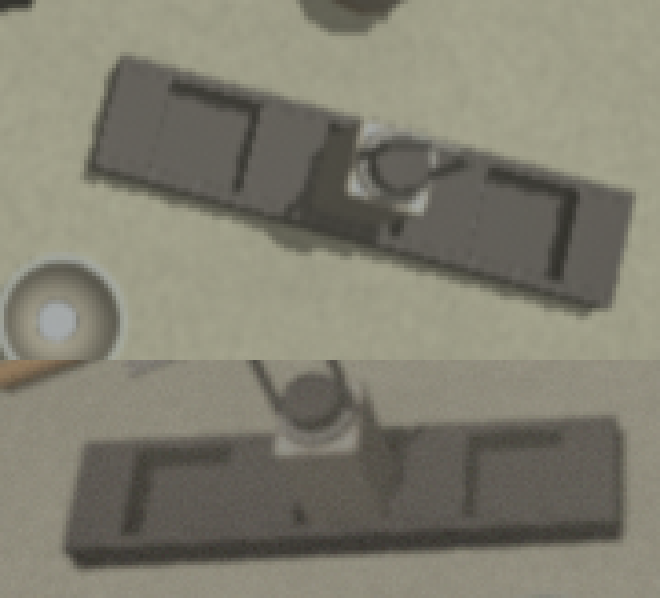

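The rack is unchanged since (corners (121,56), (633,193), (610,306)); medium stands. Place the short one in the right cell.

```bash
python3 - <<'E'
from grasp import *
m=np.load('rack.npy'); yaw=-.243
cell=m[:2]+np.array([-np.sin(yaw),np.cos(yaw)])*-.105; print(cell)
bot.reach([.53,-.15,.41],ori(-.25,.2,np.pi)); st('over')
P=np.r_[cell,.17]+.002*ax(yaw,PI)
bot.servo_line(np.r_[P[:2],.35],ori(yaw,PI,np.pi),velocity=.15); st('over cell')
bot.servo_line(P,velocity=.12)
bot.servo_line([P[0],P[1],.092],velocity=.08); st('pre')
print(lower(.054)); st('low')
E
```

```text
[ 0.45363771 -0.3793872 ]
over t 69.2 pos [ 0.53 -0.15  0.41] w 0.0495 g 80.1 f [-0.1 -0.3 -2.6] J [-0.32 -0.16  2.48  3.01  0.55 -1.48]
over cell t 71.0 pos [ 0.456 -0.379  0.35 ] w 0.0494 g 80.1 f [-0.5  0.4 -3.2] J [-1.07  0.04  2.26  1.68  0.73 -0.59]
pre t 73.8 pos [ 0.455 -0.38   0.092] w 0.0491 g 80.1 f [ 0.6 -0.3 -3.4] J [-1.07  0.69  2.35  2.27  1.06 -1.49]
0.054 [-8.6  2.9 16.2]
stop
False
low t 76.3 pos [ 0.456 -0.38   0.056] w 0.0493 g 81.8 f [-8.1  2.5 12.8] J [-1.07  0.8   2.33  2.31  1.12 -1.56]
```

```bash
python3 - <<'E'
from grasp import *
p=np.array(get_obs()['position']); bot.servo_line(p+[0,0,.0005],velocity=.02); st('relax')
release(-.243)
p=np.array(get_obs()['position'])
for z in (.3,.25):
    try: bot.servo_line([p[0],p[1],z],velocity=.15); break
    except bot.IKError: pass
bot.dwell(.5); st('up')
T=cam('top');S=cam('scene')
a=cv2.resize(T['frame'][235:325,335:500,::-1],(550,300),interpolation=3);b=cv2.resize(S['frame'][200:330,110:290,::-1],(408,294),interpolation=3)
cv2.imwrite('pics/p3.png',np.vstack([a,np.pad(b,((0,0),(0,142),(0,0)))]))
E
```

```text
relax t 76.6 pos [ 0.456 -0.38   0.056] w 0.0492 g 80.3 f [-0.4  0.2 -2. ] J [-1.07  0.79  2.33  2.31  1.11 -1.56]
open t 77.0 pos [ 0.456 -0.38   0.056] w 0.0799 g 0.0 f [-0.   0.2 -1.4] J [-1.07  0.79  2.33  2.31  1.11 -1.56]
away 0.11 t 78.2 pos [ 0.36  -0.356  0.104] w 0.0797 g 0.0 f [-0.1  0.4 -0.8] J [-1.32  0.67  2.47  2.06  1.12 -1.57]
up t 80.2 pos [ 0.36  -0.356  0.3  ] w 0.0803 g 0.0 f [ 0.4 -0.4  0.5] J [-1.32  0.05  2.41  1.64  0.92 -0.79]
```

View pics/p3.png

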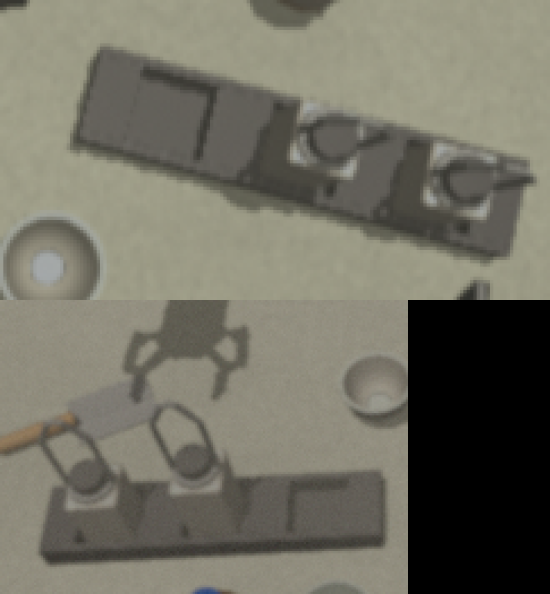

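Both bottles stand upright in their cells (top crop, medium at (335,135) and short at (465,180)), the left cell is empty, and the arm is clear of everything.

```bash
python3 -c "
from h import *
print(hand_in())"
```

```text
the job is handed in; nothing more can be done
None
```

I handed the job in: the medium and short bottles were each unhooked, held upside down for over two seconds and stood upright in the middle and right cells, the tall bottle was not on the carrier so the left cell is empty, and the hand-in returned no verdict.

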